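# Set a fruit pick in the handled dish and present the plum

## Robot

A 7-joint arm with a two-finger parallel gripper is mounted at the origin on the work surface. World frame = base frame: x ahead of the robot, y to its left, z up, the work surface at z = 0. Lengths are in mm, angles in rad, forces in N, time in s.
With the tool pointing down it reaches from about 425 to 975 mm from the base axis. Payload 16.7 kg.
Tool frame: the origin (TCP) lies between the finger pads; the fingertips stand 14 mm ahead of it and the grasp point (between the pads) lies 5 mm behind it; x points along the fingers, z is the direction in which the jaws open and shut, and the axes are right-handed (so a half turn about x gives the same grasp; the last joint's range is limited). The gripper opens to 85 mm and grips with 20 to 120 N. Pads are 22 mm wide; open, the fingers measure 114 mm over their backs; the gripper's body (76 mm by 85 mm) begins 54 mm behind the grasp point. The pads swing forward as they close: fully open they stand 13 mm farther back than shut.
Start: joints at [1.185, 0.426, 0.074, 1.606, -0.034, 1.111, -0.067], TCP at [157.664, -656.292, 245.302] pointing down, gripper open.
Joint ranges: [-2.85, 2.85], [-0.5, 2.14], [-1.23, 1.37], [0.21, 2.46], [-1.02, 4.16], [0.16, 2.05], [-2.73, 2.73]. Speed limits (rad/s): [1.89, 1.89, 2.39, 2.39, 3.01, 3.01, 3.01].

## Interface

Orientations are given as a rotation vector (axis times angle).
In Python, from workcell import manip gives the robot as it stands.
- The arm moves only by the tool arm_command, never from a script. Its argument "steps" is a list of rows, each an object with "hand": the closure, from 0 (fully open) to 1 (shut); "linear": the shift along the tool's x, y, z in mm, a list of three; "turn": the turn about the tool's x in degrees. In form: [{"hand": hand, "linear": [dx, dy, dz], "turn": turn}, ...]. A call has 1 to 10 rows; each row is the pose to reach, as a shift and turn from the pose measured when the call began, along the tool's axes at that moment; what a row does not reach only later rows make up. A row lasts 1/8 s, in which the tool goes at most 62.5 mm and 10.7 degrees, less where a joint would pass 70% of its speed; a pose out of reach is approached as far as the arm can. A call with a gripper value outside its range is refused whole. The fingers move at their own pace and stop on an object; "grip_force" is the grip in N (left out, the last holds). Time passes only in rows, so rows that repeat a pose let the fingers close. It gives the time, the measured TCP pose, the force and the opening at its end, in the units of the state.
- manip.observe(): the state, without advancing time (a new reading comes with each control period).
- manip.camera(name): name is "scene" or "top" or "wrist"; returns a dict with "image" (400x640x3 uint8, red, green, blue), "z_map" (400x640 float32, mm along the optical axis (not along the pixel's ray), 0 where there is no reading), "intrinsics" (3x3 intrinsics, pixels), "extrinsics" (4x4, takes a point from world to camera coordinates); the wrist camera has in their place "T_tool_cam" (4x4, takes a point from camera to tool coordinates, whose origin is the TCP and whose axes are the tool frame's). Camera axes: x right, y down, z forward; pixel columns grow to the right and rows downward; lengths in mm; the calibration is good to about 2 mm. A picture is of the moment at which its call begins: read the wrist's pose just before it.
- manip.job_done(): hands the job in, once; it reports no verdict.
Trained networks look in a picture, given as the dict that the camera call returned (one of the last four; its "shot" number tells which), for a name from the list of things; names that differ only in an ending like _2 or _b are one class to them, and where a whole thing is asked for, a point or a joint stands for the part that bears it (a point fixed in the world has none). Each returns a list of dicts, best first, with "conf" (0 to 1); they miss things now and then, are a little off and sometimes report something else, mostly with a low value. They report only what shows in the picture. A call takes as long as a camera call. They do not tell look-alikes from the thing itself.
- manip.trace(thing, picture): "mask" (400x640 bool, what is visible of it) and "box" ([left, top, right, bottom] in pixels, round what is visible of it).
The state is a dict: "t": time; "q": joint angles; "joint_vel": joint speeds; "tau": joint torques, N m; "tcp_pos": TCP position; "ee_rot": TCP orientation; "force": force on the tool from outside, world axes, zero at the start; "wrist_torque": the same for the moment, N m; "width": finger opening in mm.
Only numpy, scipy, OpenCV 4.12 (cv2) and the standard library are available. Lean on these libraries where they do the work, as an engineer would, in place of code of your own. Each camera call takes 0.05 s, during which the arm holds its last target.

## Task

Pull the fruit pick out of its upright wooden holder, stand it foot down in the little sleeve on the side of the handled steel dish, and let go of it. Then take the dish by its wooden handle bar, lift it straight up about 12 cm, and only then turn it in the air a quarter turn, so that the sleeve points straight across the island, away from the robot and square with the guest's place mat, keeping the dish level and the loose plum at its centre throughout. Finish while still holding the dish up there, level and still, without having touched the plum or shifted anything else on the marble.

Things in the scene. Friction and masses are not known exactly. Their poses are not given: they have to be found in the camera images.
- dish: Loose steel dish, 0.5 kg: round shallow bowl 182 mm across, rim 32 mm high, floor sloping 8 degrees down to the centre. Two rods at its +y and -y rims carry a wooden handle bar over it, along y. An upright sleeve for the pick stands outside the rim at +x. Origin: centre of underside; z up; x points to the sleeve. Starts with the sleeve to the robot's left (world +y) within 17 degrees.
- dish_bar (a point): Centre of the wooden handle bar, 115 mm above the dish's underside, over its centre. The bar is 14 mm thick (along the dish's x: grip across this), 22 mm deep in z, 150 mm long along the dish's y, free underneath (the plum's top is 54 mm lower). Axes as the dish.
- dish_seat (a point): Where the plum's centre lies when it rests in the middle of the dish: on the dish's axis, 30 mm above its underside. Axes as the dish.
- sleeve_mouth (a point): Centre of the sleeve's open top: 115 mm from the dish's centre along its x, 55 mm above its underside. The sleeve is a round tube, outside 25 mm, inside 18 mm, 50 mm deep, standing on the marble with the dish.
- sleeve_floor (a point): Centre of the sleeve's inner floor, 5 mm above the dish's underside, right below the mouth.
- plum_center (a point): Centre of a loose round plum, 40 mm diameter, about 45 g, resting at the centre of the dish; it rolls.
- holder: Heavy upright dark wooden pick holder, loose, round, 48 mm wide at the foot and 44 mm at the top, 70 mm high, with a round hole 18 mm wide and 64 mm deep from the top. Origin: centre of its underside.
- pick_grip (a point): Where to grip the fruit pick: on its axis, 120 mm above its foot, in its upper wooden part, a round rod 12 mm thick from 70 to 160 mm above the foot (160 is the top). Below is a steel rod 8 mm thick with a blunt foot. 30 g; z runs from foot to top. It starts in the holder, leaning loosely up to about 10 degrees, foot on the hole's floor.
- pick_foot (a point): The lower end of the pick, on its axis; axes as the pick.
- mat_edge (a point): Middle of the near edge (towards the robot) of the guest's cork place mat at the far side of the island, fixed, 190 mm (x) by 360 mm (y), 3 mm thick, with a white plate and cutlery on it. Its x points straight across the island, away from the robot.
- ramekin: Bystander: white ramekin bowl, 68 mm across, 38 mm high. Origin: centre of its underside.
- mug: Bystander: blue mug, 78 mm across, 88 mm high, handle at its +y. Origin: centre of its underside.
- jam: Bystander: jam jar, 58 mm across, 85 mm high. Origin: centre of its underside.
- mill: Bystander: dark wooden pepper mill, 56 mm across, 178 mm high. Origin: centre of its underside.
- spoon: Bystander: spoon with a wooden handle and steel bowl lying flat, 220 mm long along its x.
- eggcup: Bystander: white egg cup, 48 mm across, 60 mm high. Origin: centre of its underside.
There are look-alikes about, which are no part of the job. What is shaped like the dish but green or orange is not meant. Leave any green look-alike of the holder alone.

How it is judged (in metres and radians):
On the way, in this order (a step that is already met when the one before it is completed fails the run):
1. the pick stands in the dish's sleeve, let go, with the dish still standing on the marble (distance between pick_foot and sleeve_floor below 0.018 m and angle between the z axis of dish and the z axis of pick_grip, either way round below 0.4 rad and contact force between the fingers and pick below 0.05 N and height (world z) of dish below 0.01 m), for 0.2 s.
2. the dish is lifted at least 8 cm clear before it has been turned, level, with the plum at its centre (distance between pick_foot and sleeve_floor below 0.018 m and angle between the z axis of dish and the z axis of pick_grip, either way round below 0.4 rad and height (world z) of dish above 0.08 m and angle between dish's own z axis and vertical below 0.15 rad and angle between the x axis of dish and the y axis of mat_edge, either way round below 0.55 rad and distance between plum_center and dish_seat below 0.02 m), for 0.1 s.
At the end, for the whole second after the job is handed in: The robot alone holds the dish at rest 8 to 20 cm above the marble, tilted under 0.10 rad, sleeve pointing away from the robot within 0.17 rad of the mat's x, plum within 15 mm of the dish's centre, pick standing in the sleeve (foot within 18 mm of its floor) (distance between pick_foot and sleeve_floor below 0.018 m and angle between the z axis of dish and the z axis of pick_grip, either way round below 0.4 rad and height (world z) of dish between 0.08 and 0.2 m and angle between dish's own z axis and vertical below 0.1 rad and angle between the x axis of dish and the x axis of mat_edge, either way round below 0.17 rad and x of mat_edge in the frame of dish above 0 m and distance between plum_center and dish_seat below 0.015 m and contact force between the fingers and dish above 1 N and linear speed of dish below 0.03 m/s and angular speed of dish below 0.15 rad/s and linear speed of plum below 0.05 m/s and contact force between dish and holder below 0.05 N and contact force between dish and ramekin below 0.05 N and contact force between dish and mug below 0.05 N and contact force between dish and jam below 0.05 N and contact force between dish and mill below 0.05 N and contact force between dish and spoon below 0.05 N and contact force between dish and eggcup below 0.05 N); the arm keeps its last pose, push and grip.
It fails at once if the plum strays more than 30 mm from the centre of the dish (distance between plum_center and dish_seat above 0.03 m).
It fails at once if the robot touches the plum (contact force between any of the fingers, the arm and plum above 0.3 N).
It fails at once if the dish is tilted by more than 0.25 rad (angle between dish's own z axis and vertical above 0.25 rad).
It fails at once if the dish is turned more than 0.6 rad from its starting quarter while still on or near the marble (height (world z) of dish below 0.04 m and angle between the x axis of dish and the y axis of mat_edge, either way round above 0.6 rad).
It fails at once if the pick holder or a bystander is shifted more than 4 cm (distance of any of holder, ramekin, mug, jam, mill, spoon, eggcup from where it was at the start of the episode above 0.04 m).
It also fails if it takes over 61 s, if anything falls off the work surface, if the arm or the gripper's body presses on something with over 40 N, if the wrist force passes 120 N, or if a joint passes its speed limit or range.

## Working session

There is one attempt and no reset: what is moved stays moved. The work goes in short steps, Python scripts to look and compute and a tool call to move; the robot and the scene stay as the last step left them, time stands still between calls to the robot, and variables do not carry over. Pictures are saved under pics/ and viewed, and the job is handed in when it is done.

Besides the shell and the picture viewer there is one more tool, called as a command line: name --argument value ..., lists and objects as JSON in quotes. arm_command: Moves the arm, as the interface text tells. Its arguments: {"type":"object","properties":{"steps":{"type":"array","items":{"type":"object","properties":{"hand":{"type":"number"},"linear":{"type":"array","items":{"type":"number"}},"turn":{"type":"number"}}}},"grip_force":{"type":"number"}},"required":["steps"]}

```bash
ls; mkdir -p pics
python3 - <<'E'
from workcell import manip
import cv2
s=manip.observe();print({k:s[k] for k in('t','tcp_pos','ee_rot','force','width')})
for n in('scene','top'):
    c=manip.camera(n);cv2.imwrite(f'pics/{n}0.png',c['image'][:,:,::-1]);print(n,c['intrinsics'].tolist(),c['extrinsics'].round(3).tolist())
E
```

```text
pics
{'t': 0.0, 'tcp_pos': array([ 157.56815713, -655.93755309,  244.57021693]), 'ee_rot': array([ 1.03459787,  1.3126829 , -1.03332054]), 'force': array([-0.35322707, -0.24646602,  0.29007412]), 'width': 85.37011793490272}
scene [[411.80957931458664, 0.0, 323.68997575218395], [0.0, 411.80957931458664, 199.70172464547514], [0.0, 0.0, 1.0]] [[-0.234, 0.972, 0.004, 134.93], [0.518, 0.128, -0.846, -157.817], [-0.823, -0.196, -0.533, 1497.802], [0.0, 0.0, 0.0, 1.0]]
top [[484.19737906251845, 0.0, 312.9364642073937], [0.0, 484.19737906251845, 198.06733180342098], [0.0, 0.0, 1.0]] [[0.027, -1.0, -0.003, -11.154], [-0.992, -0.027, -0.124, 488.431], [0.124, 0.007, -0.992, 1468.526], [0.0, 0.0, 0.0, 1.0]]
```

View pics/scene0.png

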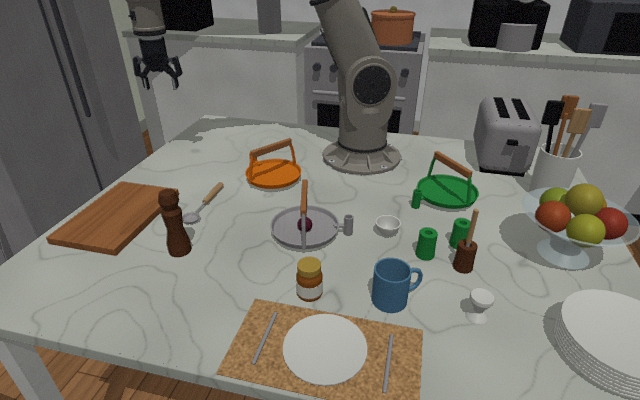

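View pics/top0.png

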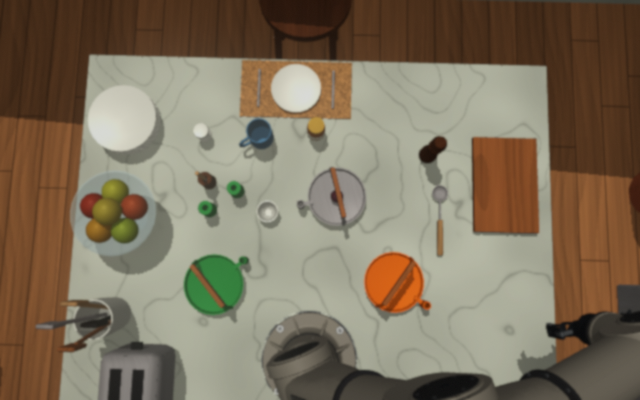

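The scene picture shows the steel dish at (305,226) with its sleeve at (348,225), and the dark holder with the pick at (465,255). There are green look-alike holders at (427,243) and (460,233), and green and orange dishes at (447,190) and (273,172). Next I'll measure the real ones.

```bash
cat > h.py <<'E'
import numpy as np,cv2
from workcell import manip
from scipy.spatial.transform import Rotation as R
def shot(n):
    s=manip.observe();c=manip.camera(n)
    if n=='wrist':
        T=np.eye(4);T[:3,:3]=R.from_rotvec(s['ee_rot']).as_matrix();T[:3,3]=s['tcp_pos'];c['wc']=T@c['T_tool_cam']
    else: c['wc']=np.linalg.inv(c['extrinsics'])
    return c
def cloud(c):
    z=c['z_map'].astype(float);K=c['intrinsics'];v,u=np.indices(z.shape)
    P=np.stack([(u-K[0,2])/K[0,0]*z,(v-K[1,2])/K[1,1]*z,z],-1)
    P=P@c['wc'][:3,:3].T+c['wc'][:3,3];P[z<=0]=np.nan
    return P
def save(n,im,box=None,k=1):
    if box: im=im[box[1]:box[3],box[0]:box[2]]
    cv2.imwrite('pics/'+n,cv2.resize(im,None,fx=k,fy=k,interpolation=cv2.INTER_CUBIC)[:,:,::-1])
E
python3 - <<'E'
from h import *
np.set_printoptions(precision=1,suppress=True)
for n in('scene','top'):
    c=shot(n);P=cloud(c)
    for th in('dish','sleeve_mouth','plum_center','holder','pick_grip','mug','jam','ramekin','eggcup'):
        for d in manip.trace(th,c)[:4]:
            p=P[d['mask']];p=p[~np.isnan(p[:,0])]
            if len(p)==0: print(n,th,d['conf'],d['box'],'nodepth');continue
            print(n,th,round(d['conf'],2),np.array(d['box']),'med',np.median(p,0),'lo',np.percentile(p,2,0),'hi',np.percentile(p,98,0))
    if n=='scene': save('sc_crop.png',c['image'],(400,190,520,290),6); save('sc_dish.png',c['image'],(250,150,370,260),5)
    if n=='top': save('top_crop.png',c['image'],(180,150,380,260),4)
E
```

```text
scene dish 0.78 [270.5 178.9 352.6 247.9] med [495.3 -58.2  22.3] lo [ 414.6 -154.1   13.3] hi [585.4  45.6 127.7]
scene dish 0.59 [370.5 257.1 426.3 315.1] med [706.6 175.1  56.7] lo [649.1 136.7   5.4] hi [724.2 228.   89.4]
scene dish 0.55 [244.6 140.7 302.6 188.5] med [ 229.2 -257.1   23.1] lo [  82.6 -355.     1.4] hi [ 327.  -173.2  127.6]
scene dish 0.31 [158.4 190.2 192.7 255.2] med [ 657.3 -345.7   92.9] lo [ 629.2 -373.7    4.9] hi [ 668.8 -331.1  176.6]
scene sleeve_mouth 0.97 [242.9 139.7 299.7 188.7] med [ 230.1 -253.7   23.2] lo [  62.7 -339.7    1.3] hi [ 326.8 -171.8  127.6]
scene sleeve_mouth 0.88 [270.9 178.7 353.5 248.7] med [495.6 -58.2  22.3] lo [ 414.7 -153.7   13.3] hi [585.4  45.5 127.7]
scene sleeve_mouth 0.72 [410.5 150.1 479.  206.8] med [216.2 290.8  22.3] lo [ 44.  200.8   0.4] hi [306.3 378.4 127. ]
scene sleeve_mouth 0.48 [465.3 207.8 475.4 247.1] med [540.4 331.4 120.5] lo [526.7 326.4  67.8] hi [544.2 338.3 166.4]
scene holder 0.68 [452.3 239.1 478.1 271.7] med [553.5 328.3  44. ] lo [527.5 310.4   5.2] hi [559.9 350.6  71.8]
scene holder 0.67 [417.3 
[... 2356 characters left out ...]
.2    6.9] hi [577.2  31.7 127.6]
top pick_grip 0.62 [196.5 172.3 207.8 185. ] med [532.9 331.8 118.6] lo [528.6 328.7  34.1] hi [546.8 346.8 168.9]
top mug 0.97 [238.  118.9 273.9 148.3] med [686.6 181.3  30.4] lo [644.4 136.9  -0. ] hi [718.8 228.2  91.1]
top mug 0.43 [196.7 170.7 214.5 191. ] med [527.8 326.5  65.6] lo [512.  312.    8.1] hi [553.4 354.   75.9]
top jam 0.78 [304.6 114.4 326.6 143. ] med [696.8   0.7  80.7] lo [676.3 -27.   -2.2] hi [753.1  28.2  90. ]
top ramekin 0.56 [256.1 200.3 278.7 219.8] med [444.9 146.8  18.7] lo [412.9 114.   -0.5] hi [472.2 178.8  41.5]
top eggcup 0.79 [192.2 123.2 210.2 144.8] med [681.8 353.9  56.7] lo [663.9 335.6  -0.5] hi [706.6 377.6  64.1]
```

```bash
ls pics
```

```text
sc_crop.png
sc_dish.png
scene0.png
top0.png
top_crop.png
```

View pics/sc_crop.png

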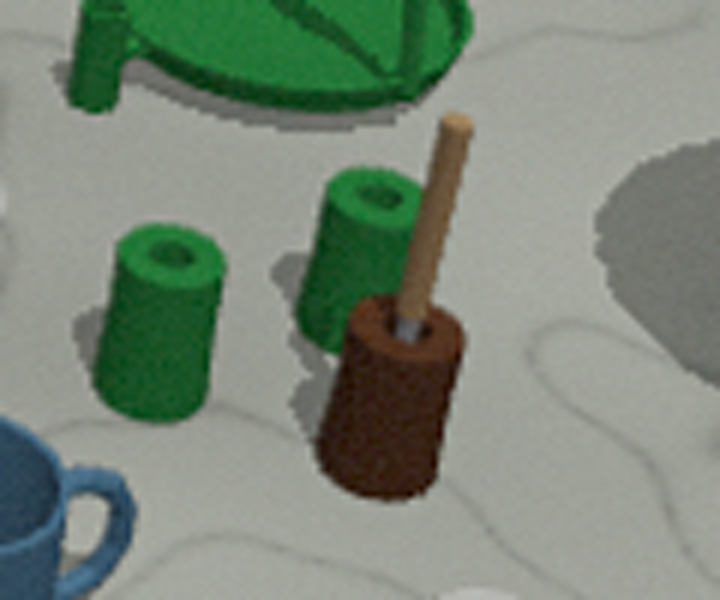

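View pics/sc_dish.png

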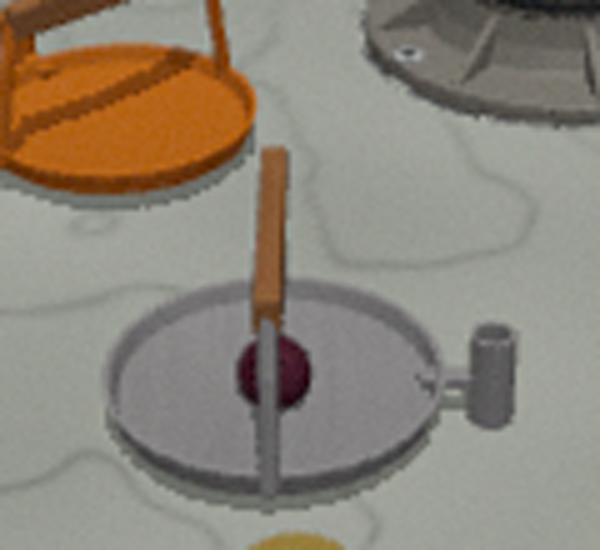

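Run:
```python
from h import *
np.set_printoptions(precision=1,suppress=True)
s=manip.observe();print(R.from_rotvec(s['ee_rot']).as_matrix().T,s['q'])
from scipy.optimize import least_squares
A=[]
for n in('scene','top'):
    c=shot(n);P=cloud(c).reshape(-1,3);im=c['image'].reshape(-1,3).astype(int)
    P0=P
    # bar
    m=(abs(P[:,0]-497)<120)&(abs(P[:,1]+65)<130)&(P[:,2]>106)&(P[:,2]<140)
    q=P[m];print(n,'bar',m.sum(),q.mean(0),q.min(0),q.max(0));
    l=cv2.fitLine(q[:,:2].astype(np.float32),cv2.DIST_HUBER,0,.01,.01).ravel();print(l,'bar angle',np.degrees(np.arctan2(l[1],l[0])))
    t=(q[:,:2]-l[2:])@l[:2];print('bar ends',l[2:]+t.min()*l[:2],l[2:]+t.max()*l[:2],'mid',l[2:]+(t.min()+t.max())/2*l[:2])
    # rim
    m=(abs(P[:,0]-497)<120)&(P[:,1]<30)&(P[:,1]>-180)&(P[:,2]>27)&(P[:,2]<36)
    q=P[m]
    f=least_squares(lambda x:np.hypot(q[:,0]-x[0],q[:,1]-x[1])-x[2],[497,-65,90],loss='soft_l1',f_scale=2);print('rim',m.sum(),f.x)
    m=(abs(P[:,0]-510)<60)&(P[:,1]>25)&(P[:,1]<75)&(P[:,2]>47)&(P[:,2]<62)
    q=P[m];print('sleeve top',m.sum(),q.mean(0),q.min(0),q.max(0))
    m=(abs(P[:,0]-535)<50)&(abs(P[:,1]-330)<50)&(P[:,2]>62)&(P[:,2]<75)
    q=P[m];print('holder top',m.sum(),q.mean(0),q.min(0),q.max(0))
    m=(abs(P[:,0]-535)<50)&(abs(P[:,1]-330)<50)&(P[:,2]>85)
    q=P[m]
    print('pick',m.sum());
    for a in range(85,175,15):
        k=q[(q[:,2]>=a)&(q[:,2]<a+15)]
        if len(k):print(len(k),k.mean(0),k.min(0),k.max(0))
    for nm,x,y,r in(('ram',444,146,45),('mug',687,176,70),('jam',706,0,45),('egg',688,355,40),('mill',640,-350,50)):
        q=P[(np.hypot(P[:,0]-x,P[:,1]-y)<r)&(P[:,2]>30)];print(nm,np.percentile(q,1,0),np.percentile(q,99,0))
```

```text
[[ 0.   0.  -1. ]
 [ 1.   0.2  0. ]
 [ 0.2 -1.  -0. ]] [ 1.2  0.4  0.1  1.6 -0.   1.1 -0.1]
scene bar 222 [517.1 -66.6 124.6] [424.5 -95.9 106.2] [575.5 -47.9 129.5]
[  1.    0.3 517.1 -66.6] bar angle 14.564822
bar ends [425.7 -90.3] [575.1 -51.5] mid [500.4 -70.9]
rim 502 [499.1 -71.3  87.5]
sleeve top 61 [470.9  39.8  52.9] [455.7  28.1  47.2] [483.9  51.3  58.6]
holder top 205 [543.1 330.7  69.3] [518.9 310.   62. ] [560.1 352.5  74.8]
pick 183
32 [540.  331.3  92.6] [533.6 326.   85.4] [543.9 337.9  99.5]
30 [539.9 331.4 108.2] [537.4 326.2 102.1] [543.9 337.5 115. ]
29 [540.1 331.8 122.6] [534.6 326.5 116.2] [543.9 338.  128.9]
35 [539.9 331.4 137.5] [532.6 326.3 130.9] [544.4 337.9 144.7]
31 [539.9 331.3 152.3] [536.  326.  145.6] [544.3 338.  159.1]
26 [539.1 332.  164.5] [534.2 326.6 160.5] [542.4 337.8 169.1]
ram [411.9 108.8  30.1] [479.1 172.9  41.4]
mug [648.6 134.8  30.9] [724.7 232.   90.2]
jam [685.9 -26.5  30.6] [736.6  26.5  88.3]
egg [667.5 331.7  33.3] [712.3 375.4  62.2]
mill [ 629.2 -373.1   31.3] [ 668.2 -331.9  177.9]
top bar 266 [494.  -69.2 124.4] [422.  -92
[... 215 characters left out ...]
78.8  53.   60.5]
holder top 121 [532.4 332.3  68.9] [512.5 312.8  62. ] [554.6 356.4  74.5]
pick 45
7 [532.  331.1  94.7] [528.1 329.   88.7] [537.2 337.1  99.6]
5 [532.6 330.4 108.7] [529.1 328.7 103.4] [537.9 332.5 112.9]
8 [530.9 331.6 125.2] [528.2 328.6 116.7] [535.7 337.5 130. ]
4 [533.1 330.6 136.5] [530.6 329.6 135.1] [536.5 332.3 138.3]
7 [533.  331.4 150.7] [528.9 328.5 145.6] [539.4 335.7 154.4]
14 [533.5 333.9 165. ] [528.8 329.1 160.2] [537.2 341.5 169.2]
ram [409.9 111.1  30.5] [475.  176.   44.4]
mug [643.8 136.   30.3] [719.5 229.6  92. ]
jam [675.6 -26.6  33.5] [728.2  26.2  91.8]
egg [663.8 333.7  50.9] [707.3 378.2  65.4]
mill [ 614.4 -373.2   31.6] [ 659.8 -328.8  178.6]
```

The dark brown holder at scene (465,255) carries the pick, and the grey steel dish at (305,226) holds the plum. The crops confirm both, so these are the ones meant. Dish centre is about (497,-70) with the sleeve at 104°, and the pick is about (537,331) and nearly upright.

I'll grip with the tool z axis along 104° so the last joint has room for the final quarter turn.

```bash
cat >> h.py <<'E'
def go(*targets):
    s=manip.observe();M=R.from_rotvec(s['ee_rot']).as_matrix()
    print('t',round(s['t'],2),'tcp',s['tcp_pos'].round(1),'x',M[:,0].round(3),'zang',round(float(np.degrees(np.arctan2(M[1,2],M[0,2]))),1),'q',np.round(s['q'],2),'F',s['force'].round(1),'w',round(s['width'],1))
    for t in targets: print(t,'->',(M.T@(np.array(t)-s['tcp_pos'])).round(1))
E
python3 - <<'E'
from h import *
go((480,-420,270),(600,-100,270))
E
```

```text
t 1.2 tcp [ 157.6 -656.3  245.3] x [-0.  0. -1.] zang -76.5 q [ 1.19  0.43  0.07  1.61 -0.03  1.11 -0.07] F [0.2 0.  0.2] w 85.3
(480, -420, 270) -> [ -24.7  368.6 -154.5]
(600, -100, 270) -> [ -24.7  560.1 -437.6]
```

arm_command --steps '[{"hand": 0, "linear": [-25, 50, -20], "turn": -10}, {"hand": 0, "linear": [-25, 100, -40], "turn": -20}, {"hand": 0, "linear": [-25, 150, -60], "turn": -30}, {"hand": 0, "linear": [-25, 200, -80], "turn": -40}, {"hand": 0, "linear": [-25, 250, -103], "turn": -50}, {"hand": 0, "linear": [-25, 300, -126], "turn": -60}, {"hand": 0, "linear": [-25, 340, -145], "turn": -70}, {"hand": 0, "linear": [-25, 368, -160], "turn": -80}, {"hand": 0, "linear": [-25, 390, -195], "turn": -90}, {"hand": 0, "linear": [-25, 410, -230], "turn": -100}]'

```text
t: 2.45
tcp_pos: [503.1, -335.7, 270.3]
ee_rot: [-0.326, 1.546, 0.326]
force: [0.4, -1.1, 1.2]
width: 85.4
```

Run:
```python
from h import *
go((610,100,270),(560,270,270))
```

```text
t 2.45 tcp [ 503.1 -335.7  270.3] x [ 0.  0. -1.] zang 23.8 q [ 0.82  0.32 -0.42  1.72  0.14  1.13  0.77] F [ 0.4 -1.1  1.2] w 85.4
(610, 100, 270) -> [3.000e-01 3.553e+02 2.739e+02]
(560, 270, 270) -> [3.000e-01 5.310e+02 2.968e+02]
```

arm_command --steps '[{"hand": 0, "linear": [0, 45, 35], "turn": -10}, {"hand": 0, "linear": [0, 90, 70], "turn": -20}, {"hand": 0, "linear": [0, 135, 105], "turn": -30}, {"hand": 0, "linear": [0, 180, 140], "turn": -40}, {"hand": 0, "linear": [0, 225, 175], "turn": -50}, {"hand": 0, "linear": [0, 270, 210], "turn": -60}, {"hand": 0, "linear": [0, 315, 240], "turn": -70}, {"hand": 0, "linear": [0, 360, 265], "turn": -80}, {"hand": 0, "linear": [0, 410, 280], "turn": -80.5}, {"hand": 0, "linear": [0, 460, 288], "turn": -80.5}]'

```text
t: 3.7
tcp_pos: [580.5, 203.1, 270.2]
ee_rot: [-1.391, 1.08, 1.391]
force: [0.1, 0.4, 0.4]
width: 85.1
```

Run:
```python
from h import *
go((537,300,270))
c=shot('wrist');save('w1.png',c['image']);print(c['T_tool_cam'].round(2).tolist(),c['intrinsics'].tolist())
```

```text
t 3.7 tcp [580.5 203.1 270.2] x [-0.     0.001 -1.   ] zang 104.3 q [ 0.21  0.43 -0.85  1.68  0.34  1.19  1.09] F [0.1 0.4 0.4] w 85.1
(537, 300, 270) -> [  0.2  18.1 104.7]
[[-0.0, -0.27, 0.96, -128.17], [-0.0, -0.96, -0.27, 68.71], [1.0, -0.0, 0.0, -0.17], [0.0, 0.0, 0.0, 1.0]] [[308.35787703337076, 0.0, 315.4556412392233], [0.0, 308.35787703337076, 202.23009978938921], [0.0, 0.0, 1.0]]
```

View pics/w1.png

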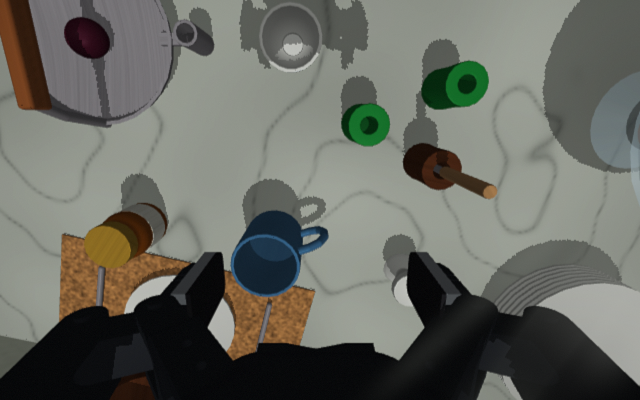

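The wrist view shows the pick's top at (487,191), the dark holder at (433,167), the sleeve mouth at (187,33) and the plum at (87,38). I'll measure the pick's axis from the wrist depth.

```bash
cat > m.py <<'E'
from h import *
np.set_printoptions(precision=1,suppress=True)
def circfit(p,r,x0):
    from scipy.optimize import least_squares
    return least_squares(lambda x:np.hypot(p[:,0]-x[0],p[:,1]-x[1])-r,x0,loss='soft_l1',f_scale=1).x
def pick(c,x=537,y=331,r=50,lo=75,hi=175):
    from scipy.optimize import least_squares
    P=cloud(c).reshape(-1,3)
    q=P[(np.hypot(P[:,0]-x,P[:,1]-y)<r)&(P[:,2]>lo)&(P[:,2]<hi)]
    # fit cylinder r=6 with axis (x0+a*(z-120), y0+b*(z-120)); drop top-cap
    zt=np.percentile(q[:,2],99);k=q[q[:,2]<zt-4]
    f=least_squares(lambda v:np.hypot(k[:,0]-v[0]-v[2]*(k[:,2]-120),k[:,1]-v[1]-v[3]*(k[:,2]-120))-6,[k[:,0].mean(),k[:,1].mean(),0,0],loss='soft_l1',f_scale=1)
    print('pick n',len(k),'top z',zt,'at z120:',f.x[:2],'slope',f.x[2:].round(3),'cost',f.cost.round(2),'topxy',q[q[:,2]>zt-3].mean(0))
    return f.x
E
python3 - <<'E'
from m import *
c=shot('wrist');pick(c)
P=cloud(c).reshape(-1,3)
q=P[(np.hypot(P[:,0]-537,P[:,1]-331)<40)&(P[:,2]>66)&(P[:,2]<73)];print('holdertop',len(q),q.mean(0),q.min(0),q.max(0))
q=P[(np.hypot(P[:,0]-468,P[:,1]-41)<22)&(P[:,2]>50)&(P[:,2]<60)];print('sleeve',len(q),q.mean(0),q.min(0),q.max(0))
for n in('scene','top'): pick(shot(n))
E
```

```text
pick n 574 top z 166.60046914506236 at z120: [536.7 332.5] slope [-0. -0.] cost 23.05 topxy [536.4 331.4 165.5]
holdertop 934 [535.7 328.9  69.5] [514.7 310.5  66. ] [558.3 353.4  72.3]
sleeve 322 [470.1  40.4  53.7] [458.1  27.6  50. ] [482.3  52.7  56.5]
pick n 180 top z 167.37299274289134 at z120: [535.7 332.1] slope [0. 0.] cost 84.37 topxy [537.9 332.1 166.2]
pick n 42 top z 169.4993893695032 at z120: [534.6 334.3] slope [-0.   0.1] cost 50.9 topxy [533.9 336.1 168. ]
```

Run:
```python
from h import *
go((536.5,332,270),(536.5,332,121))
```

```text
t 3.9 tcp [580.3 202.3 270.4] x [ 0.  0. -1.] zang 104.5 q [ 0.21  0.43 -0.85  1.68  0.34  1.19  1.09] F [ 0.6  0.6 -0.2] w 85.2
(536.5, 332, 270) -> [  0.4  10.1 136.5]
(536.5, 332, 121) -> [149.4  10.1 136.5]
```

arm_command --steps '[{"hand": 0, "linear": [0, 3, 40], "turn": 0}, {"hand": 0, "linear": [0, 7, 90], "turn": 0}, {"hand": 0, "linear": [0, 10, 125], "turn": 0}, {"hand": 0, "linear": [0, 10, 136.5], "turn": 0}, {"hand": 0, "linear": [0, 10, 136.5], "turn": 0}, {"hand": 0, "linear": [30, 10, 136.5], "turn": 0}, {"hand": 0, "linear": [45, 10, 136.5], "turn": 0}, {"hand": 0, "linear": [60, 10, 136.5], "turn": 0}, {"hand": 0, "linear": [60, 10, 136.5], "turn": 0}]'

```text
t: 5.03
tcp_pos: [536.6, 331.2, 209.4]
ee_rot: [-1.392, 1.081, 1.393]
force: [-0.0, -0.4, -0.4]
width: 85.0
```

Run:
```python
from m import *
np.set_printoptions(precision=3,suppress=True)
c=shot('wrist');save('w2.png',c['image']);p=pick(c)
go((p[0],p[1],121))
```

```text
pick n 521 top z 166.52277002215124 at z120: [536.723 332.212] slope [-0.    -0.001] cost 7.28 topxy [535.864 331.964 165.34 ]
t 5.08 tcp [536.7 331.8 210.3] x [-0. -0. -1.] zang 104.4 q [-0.04  0.52 -0.84  1.7   0.42  1.11  0.82] F [ 0.3 -0.  -0. ] w 85.2
(np.float64(536.7234895128729), np.float64(332.2117408712223), 121) -> [89.3 -0.1  0.4]
```

View pics/w2.png

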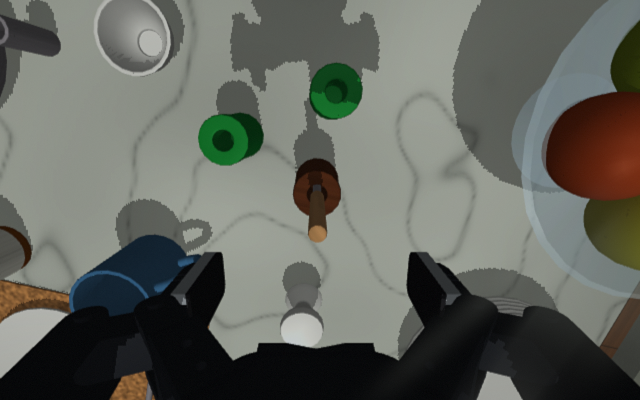

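arm_command --steps '[{"hand": 0, "linear": [30, 0, 0], "turn": 0}, {"hand": 0, "linear": [60, 0, 0], "turn": 0}, {"hand": 0, "linear": [80, 0, 0], "turn": 0}, {"hand": 0, "linear": [89.5, 0, 0.3], "turn": 0}, {"hand": 0.5, "linear": [89.5, 0, 0.3], "turn": 0}, {"hand": 1, "linear": [89.5, 0, 0.3], "turn": 0}, {"hand": 1, "linear": [89.5, 0, 0.3], "turn": 0}, {"hand": 1, "linear": [89.5, 0, 0.3], "turn": 0}, {"hand": 1, "linear": [89.5, 0, 0.3], "turn": 0}, {"hand": 1, "linear": [89.5, 0, 0.3], "turn": 0}]' --grip_force 40

```text
t: 6.32
tcp_pos: [536.9, 332.2, 121.2]
ee_rot: [-1.392, 1.079, 1.392]
force: [0.2, -0.3, 4.5]
width: 11.0
```

arm_command --steps '[{"hand": 1, "linear": [0, 0, 0], "turn": 0}, {"hand": 1, "linear": [-10, 0, 0], "turn": 0}, {"hand": 1, "linear": [-25, 0, 0], "turn": 0}, {"hand": 1, "linear": [-45, 0, 0], "turn": 0}, {"hand": 1, "linear": [-70, 0, 0], "turn": 0}, {"hand": 1, "linear": [-95, 0, 0], "turn": 0}, {"hand": 1, "linear": [-120, 0, 0], "turn": 0}, {"hand": 1, "linear": [-130, 0, 0], "turn": 0}, {"hand": 1, "linear": [-130, 0, 0], "turn": 0}]'

```text
t: 7.45
tcp_pos: [536.9, 332.2, 251.9]
ee_rot: [-1.393, 1.078, 1.391]
force: [-0.1, 0.2, -0.6]
width: 10.7
```

Run:
```python
from m import *
go((470,40,250))
c=shot('wrist');save('w3.png',c['image']);c=shot('scene');save('s3.png',c['image'],(250,80,550,300),2.6)
```

```text
t 7.45 tcp [536.9 332.2 251.9] x [ 0.  0. -1.] zang 104.4 q [-0.   0.5 -0.9  1.7  0.4  1.2  0.8] F [-0.1  0.2 -0.6] w 10.7
(470, 40, 250) -> [   1.7  137.6 -266.3]
```

View pics/w3.png

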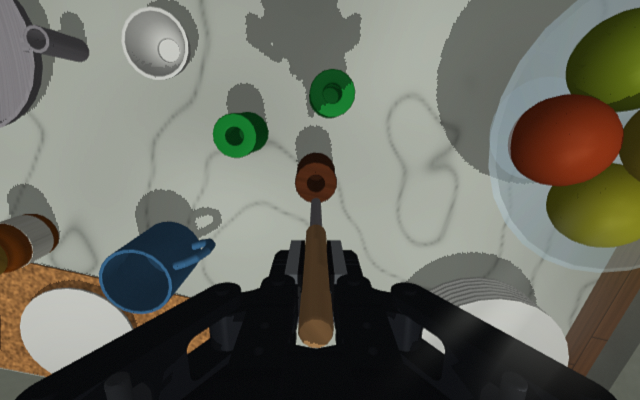

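View pics/s3.png

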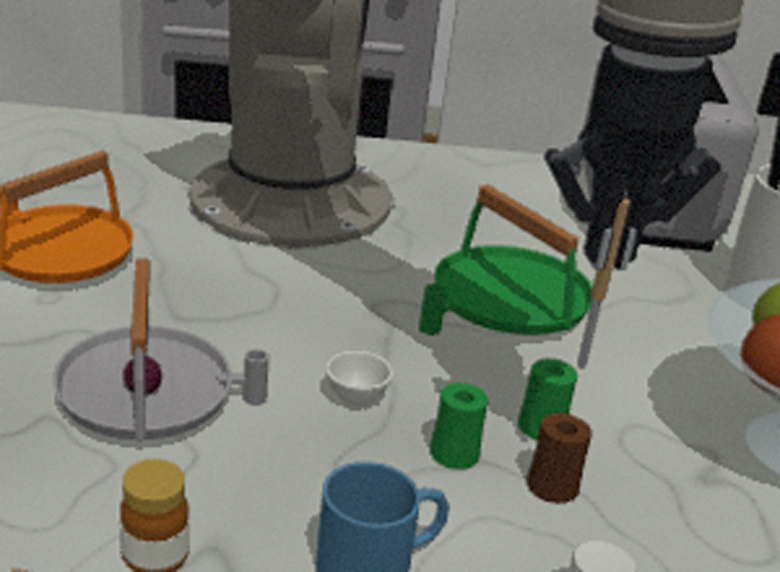

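The holder is empty and the pick is in the jaws, with the holder unmoved. Next I'll check the tilt of the pick and where its foot is.

```bash
cat >> m.py <<'E'
def foot(c,x,y,ztcp,rot=0):
    from scipy.optimize import least_squares
    P=cloud(c).reshape(-1,3)
    zf=ztcp-115
    q=P[(np.hypot(P[:,0]-x,P[:,1]-y)<25)&(P[:,2]>zf-10)&(P[:,2]<zf+98)]
    rad=np.where(q[:,2]>zf+70,6,4);z0=ztcp-15
    f=least_squares(lambda v:np.hypot(q[:,0]-v[0]-v[2]*(q[:,2]-z0),q[:,1]-v[1]-v[3]*(q[:,2]-z0))-rad,[x,y,0,0],loss='soft_l1',f_scale=1)
    v=f.x;print('foot n',len(q),'zmin',round(float(np.percentile(q[:,2],1)),1),'near tips',v[:2].round(1),'slope',v[2:].round(3),'cost',round(f.cost,1),'foot xy',(v[:2]-v[2:]*(z0-zf)).round(1))
E
python3 - <<'E'
from m import *
s=manip.observe();x,y,z=s['tcp_pos']
for n in('wrist','scene','top'): print(n);foot(shot(n),x,y,z)
E
```

```text
wrist
foot n 651 zmin 141.0 near tips [536.5 331.7] slope [ 0. -0.] cost 10.2 foot xy [536.4 331.8]
scene
foot n 170 zmin 138.5 near tips [535.4 331.7] slope [ 0. -0.] cost 62.6 foot xy [535.2 332. ]
topTraceback (most recent call last):
  File "<stdin>", line 3, in <module>
  File "m.py", line 22, in foot
    v=f.x;print('foot n',len(q),'zmin',round(float(np.percentile(q[:,2],1)),1),'near tips',v[:2].round(1),'slope',v[2:].round(3),'cost',round(f.cost,1),'foot xy',(v[:2]-v[2:]*(z0-zf)).round(1))
                                                   ~~~~~~~~~~~~~^^^^^^^^^^
    return _quantile_unchecked(
        a, q, axis, out, overwrite_input, method, keepdims, weights)
    return _ureduce(a,
                    func=_quantile_ureduce_func,
    ...<5 lines>...
                    overwrite_input=overwrite_input,
                    method=method)
    r = func(a, **kwargs)
    result = _quantile(arr,
                       quantiles=q,
    ...<2 lines>...
                       out=out,
                       weights=wgt)
    slices_having_nans = np.isnan(arr[-1, ...])
                                  ~~~^^^^^^^^^
IndexError: index -1 is out of bounds for axis 0 with size 0
```

The pick is vertical and its foot is right under the TCP.

arm_command --steps '[{"hand": 1, "linear": [0, 12, -25], "turn": 0}, {"hand": 1, "linear": [0, 37, -70], "turn": 0}, {"hand": 1, "linear": [0, 62, -120], "turn": 0}, {"hand": 1, "linear": [0, 87, -170], "turn": 0}, {"hand": 1, "linear": [0, 110, -215], "turn": 0}, {"hand": 1, "linear": [0, 128, -250], "turn": 0}, {"hand": 1, "linear": [0, 137, -266], "turn": 0}, {"hand": 1, "linear": [0, 137, -266], "turn": 0}, {"hand": 1, "linear": [0, 137, -266], "turn": 0}]'

```text
t: 8.82
tcp_pos: [470.3, 41.0, 250.4]
ee_rot: [-1.392, 1.079, 1.394]
force: [-0.9, 1.1, -0.1]
width: 11.0
```

Run:
```python
from m import *
s=manip.observe();x,y,z=s['tcp_pos'];go((470,40,250))
c=shot('wrist');save('w4.png',c['image']);foot(c,x,y,z)
P=cloud(c).reshape(-1,3)
q=P[(np.hypot(P[:,0]-470,P[:,1]-41)<25)&(P[:,2]>51)&(P[:,2]<60)];print('sleeve',len(q),q.mean(0),q.min(0),q.max(0))
(cx,cy),r=cv2.minEnclosingCircle(q[:,:2].astype(np.float32));print('enc',cx,cy,r)
```

```text
t 8.82 tcp [470.3  41.  250.4] x [-0.  0. -1.] zang 104.5 q [ 0.6  0.2 -0.9  2.   0.1  1.   1.5] F [-0.9  1.1 -0.1] w 11.0
(470, 40, 250) -> [ 0.4  0.5 -0.9]
foot n 648 zmin 140.8 near tips [470.2  40.9] slope [ 0. -0.] cost 10.7 foot xy [470.   41.1]
sleeve 209 [469.6  39.7  54.3] [457.6  27.4  51.1] [482.   51.5  56.5]
enc 469.6954345703125 39.5172233581543 12.397516250610352
```

View pics/w4.png

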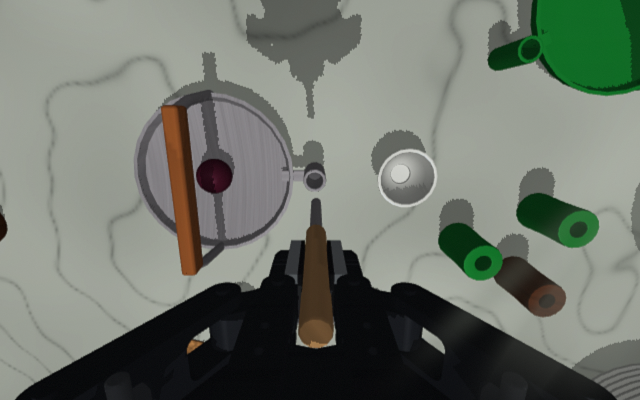

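arm_command --steps '[{"hand": 1, "linear": [0, 0.3, -1.4], "turn": 0}, {"hand": 1, "linear": [20, 0.3, -1.4], "turn": 0}, {"hand": 1, "linear": [45, 0.3, -1.4], "turn": 0}, {"hand": 1, "linear": [62, 0.3, -1.4], "turn": 0}, {"hand": 1, "linear": [70, 0.3, -1.4], "turn": 0}, {"hand": 1, "linear": [70, 0.3, -1.4], "turn": 0}, {"hand": 1, "linear": [70, 0.3, -1.4], "turn": 0}]'

```text
t: 9.75
tcp_pos: [470.7, 39.9, 181.0]
ee_rot: [-1.393, 1.078, 1.393]
force: [-0.4, 0.4, 0.3]
width: 10.7
```

Run:
```python
from m import *
s=manip.observe();x,y,z=s['tcp_pos'];go((469.7,39.6,121))
c=shot('wrist');save('w5.png',c['image'],(230,80,400,340),2.2);foot(c,x,y,z)
P=cloud(c).reshape(-1,3)
q=P[(np.hypot(P[:,0]-470,P[:,1]-41)<25)&(P[:,2]>51)&(P[:,2]<58)];print('sleeve',len(q),q.mean(0),q.min(0),q.max(0))
c=shot('scene');save('s5.png',c['image'],(290,140,400,250),5)
foot(c,x,y,z)
P=cloud(c).reshape(-1,3)
q=P[(np.hypot(P[:,0]-470,P[:,1]-41)<25)&(P[:,2]>48)&(P[:,2]<58)];print('sleeve',len(q),q.mean(0),q.min(0),q.max(0))
```

```text
t 9.75 tcp [470.7  39.9 181. ] x [-0.  0. -1.] zang 104.5 q [ 0.5  0.3 -0.8  2.1  0.3  0.9  1.4] F [-0.4  0.4  0.3] w 10.7
(469.7, 39.6, 121) -> [60.   1.1 -0.1]
foot n 653 zmin 70.9 near tips [470.6  39.8] slope [ 0. -0.] cost 17.2 foot xy [470.5  40.1]
sleeve 284 [467.8  39.2  54.3] [457.6  27.5  51.1] [481.2  51.6  56.2]
foot n 117 zmin 56.2 near tips [469.7  40.3] slope [0. 0.] cost 107.0 foot xy [469.4  38.8]
sleeve 55 [471.3  39.6  53.3] [457.7  27.7  48.3] [483.2  50.4  56.9]
```

View pics/w5.png

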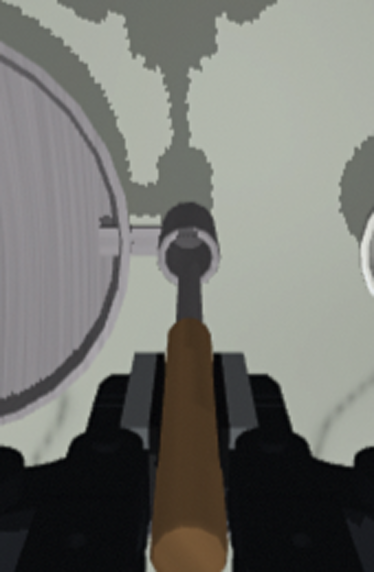

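View pics/s5.png

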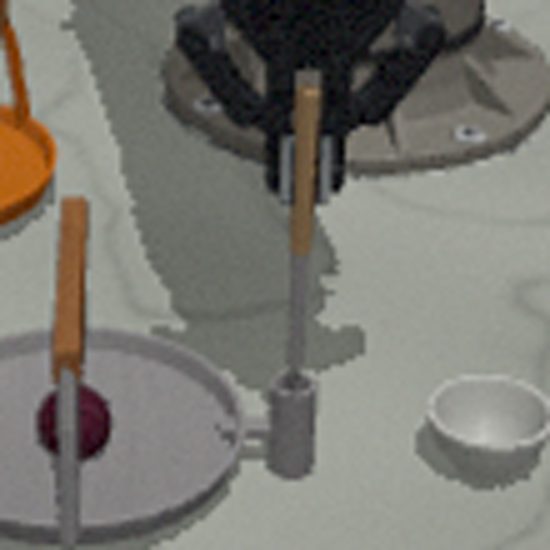

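Both views show the foot over the mouth and within about 1 mm. I'll insert it now.

arm_command --steps '[{"hand": 1, "linear": [8, 1, 0], "turn": 0}, {"hand": 1, "linear": [18, 1, 0], "turn": 0}, {"hand": 1, "linear": [28, 1, 0], "turn": 0}, {"hand": 1, "linear": [38, 1, 0], "turn": 0}, {"hand": 1, "linear": [48, 1, 0], "turn": 0}, {"hand": 1, "linear": [54, 1, 0], "turn": 0}, {"hand": 1, "linear": [58, 1, 0], "turn": 0}, {"hand": 1, "linear": [58, 1, 0], "turn": 0}]'

```text
t: 10.85
tcp_pos: [469.7, 39.6, 122.9]
ee_rot: [-1.393, 1.079, 1.393]
force: [-0.4, -0.5, -0.2]
width: 10.8
```

Run:
```python
from m import *
go((469.7,39.6,120))
c=shot('scene');save('s6.png',c['image'],(250,140,400,260),5)
```

```text
t 10.85 tcp [469.7  39.6 122.9] x [-0.  0. -1.] zang 104.5 q [ 0.5  0.4 -0.8  2.1  0.4  0.8  1.3] F [-0.4 -0.5 -0.2] w 10.8
(469.7, 39.6, 120) -> [ 2.9 -0.  -0. ]
```

View pics/s6.png

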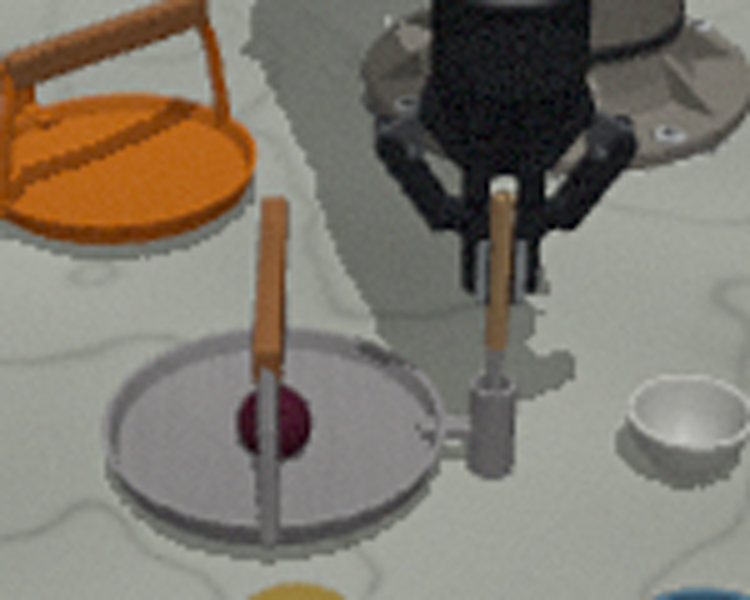

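arm_command --steps '[{"hand": 1, "linear": [1.5, 0, 0], "turn": 0}, {"hand": 1, "linear": [1.5, 0, 0], "turn": 0}, {"hand": 0.9, "linear": [1.5, 0, 0], "turn": 0}, {"hand": 0.75, "linear": [1.5, 0, 0], "turn": 0}, {"hand": 0.5, "linear": [1.5, 0, 0], "turn": 0}, {"hand": 0.4, "linear": [1.5, 0, 0], "turn": 0}, {"hand": 0.4, "linear": [1.5, 0, 0], "turn": 0}, {"hand": 0.4, "linear": [1.5, 0, 0], "turn": 0}, {"hand": 0.4, "linear": [1.5, 0, 0], "turn": 0}, {"hand": 0.4, "linear": [1.5, 0, 0], "turn": 0}]'

```text
t: 12.15
tcp_pos: [469.8, 39.6, 121.6]
ee_rot: [-1.393, 1.078, 1.393]
force: [0.7, 0.2, -0.7]
width: 51.0
```

Run:
```python
from m import *
go((469.7,39.6,250))
c=shot('scene');save('s7.png',c['image'],(250,140,400,260),5)
c=shot('wrist');save('w7.png',c['image'])
```

```text
t 12.15 tcp [469.8  39.6 121.6] x [ 0.  0. -1.] zang 104.5 q [ 0.5  0.4 -0.8  2.1  0.4  0.8  1.3] F [ 0.7  0.2 -0.7] w 51.0
(469.7, 39.6, 250) -> [-128.4    0.1    0. ]
```

View pics/s7.png

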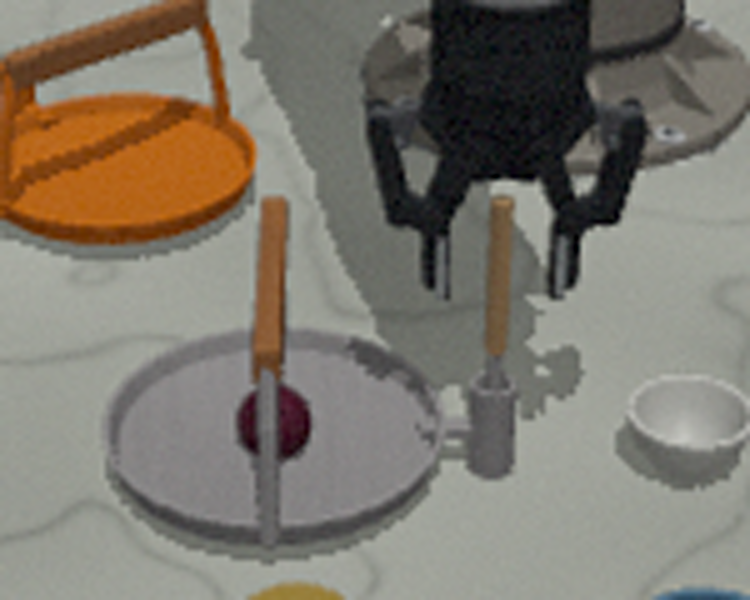

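View pics/w7.png

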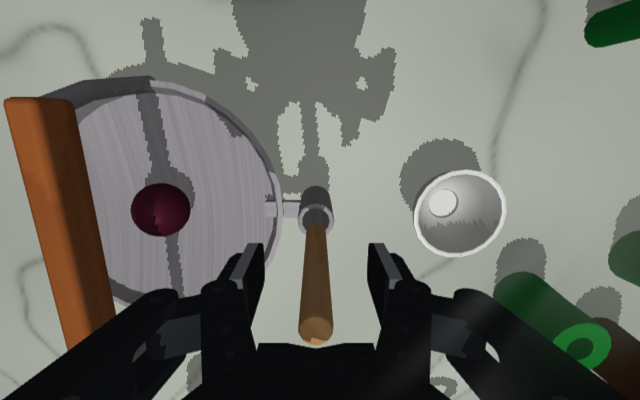

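The pick stands free in the sleeve between the open fingers. I'll retreat straight up.

arm_command --steps '[{"hand": 0.4, "linear": [-15, 0, 0], "turn": 0}, {"hand": 0.4, "linear": [-45, 0, 0], "turn": 0}, {"hand": 0.4, "linear": [-80, 0, 0], "turn": 0}, {"hand": 0.4, "linear": [-120, 0, 0], "turn": 0}, {"hand": 0.4, "linear": [-140, 0, 0], "turn": 0}, {"hand": 0.4, "linear": [-140, 0, -5], "turn": 0}, {"hand": 0.2, "linear": [-140, 0, -25], "turn": 0}, {"hand": 0, "linear": [-140, 0, -50], "turn": 0}, {"hand": 0, "linear": [-140, 0, -60], "turn": 0}, {"hand": 0, "linear": [-140, 0, -60], "turn": 0}]'

```text
t: 13.5
tcp_pos: [484.6, -18.6, 261.3]
ee_rot: [-1.392, 1.079, 1.393]
force: [-0.4, 1.6, -0.6]
width: 85.1
```

```bash
cat >> m.py <<'E'
def bar(c,cx,cy,zc=115):
    P=cloud(c).reshape(-1,3);im=c['image'].reshape(-1,3).astype(int)
    m=(np.hypot(P[:,0]-cx,P[:,1]-cy)<95)&(abs(P[:,2]-zc-11)<4)&(im[:,0]>im[:,2]*1.6)
    q=P[m][:,:2].astype(np.float32);(c0,sz,a)=cv2.minAreaRect(q);b=cv2.boxPoints((c0,sz,a))
    l=cv2.fitLine(q,cv2.DIST_HUBER,0,.01,.01).ravel();t=(q-l[2:])@l[:2];n=(q-l[2:])@np.array([-l[1],l[0]])
    mid=l[2:]+(np.percentile(t,.3)+np.percentile(t,99.7))/2*l[:2]+(np.percentile(n,1)+np.percentile(n,99))/2*np.array([-l[1],l[0]])
    print('bar n',m.sum(),'rect',np.round(c0,1),np.round(sz,1),'len',np.ptp(t),'wid',np.ptp(n),'mid',mid.round(1),'ang',round(float(np.degrees(np.arctan2(l[1],l[0]))),2),'z',P[m][:,2].mean())
    return mid
E
python3 - <<'E'
from m import *
go((497,-70,250))
c=shot('wrist');save('w8.png',c['image']);bar(c,497,-70);pick(c,470,40)
c=shot('scene');save('s8.png',c['image'],(250,140,400,260),5);bar(c,497,-70);bar(shot('top'),497,-70)
E
```

```text
t 13.5 tcp [484.6 -18.6 261.3] x [-0.  0. -1.] zang 104.5 q [ 0.7  0.2 -0.8  2.   0.1  1.1  1.6] F [-0.4  1.6 -0.6] w 85.1
(497, -70, 250) -> [ 11.3   0.8 -52.9]
bar n 2530 rect [497.6 -71.7] [147.8  14.1] len 147.83551 wid 14.099876 mid [497.  -71.8] ang 14.25 z 125.25226569310884
pick n 385 top z 165.68882960636626 at z120: [469.7  39.9] slope [-0. -0.] cost 6.6 topxy [469.2  39.2 164.4]
bar n 165 rect [502.3 -70.4] [142.3  12.4] len 142.34091 wid 12.694605 mid [502.4 -70. ] ang 14.47 z 126.93138383246915Traceback (most recent call last):
  File "<stdin>", line 4, in <module>
  File "m.py", line 27, in bar
    l=cv2.fitLine(q,cv2.DIST_HUBER,0,.01,.01).ravel();t=(q-l[2:])@l[:2];n=(q-l[2:])@np.array([-l[1],l[0]])
      ~~~~~~~~~~~^^^^^^^^^^^^^^^^^^^^^^^^^^^^
cv2.error: OpenCV(4.12.0) /io/opencv/modules/imgproc/src/linefit.cpp:50: error: (-215:Assertion failed) count > 0 in function 'fitLine2D_wods'
```

View pics/w8.png

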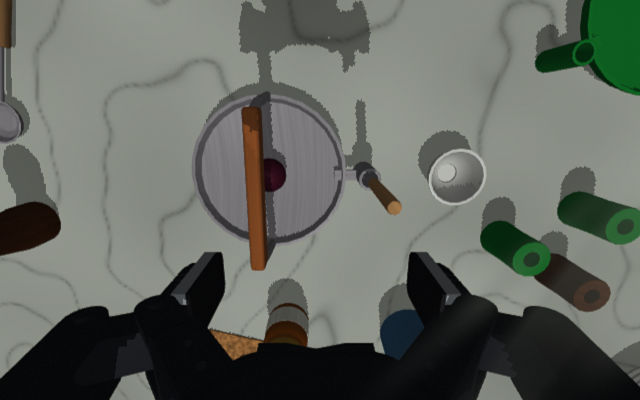

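arm_command --steps '[{"hand": 0, "linear": [0, 0.8, -25], "turn": 0}, {"hand": 0, "linear": [0, 0.8, -45], "turn": 0}, {"hand": 0, "linear": [0, 0.8, -54.6], "turn": 0.2}, {"hand": 0, "linear": [0, 0.8, -54.6], "turn": 0.2}, {"hand": 0, "linear": [25, 0.8, -54.6], "turn": 0.2}, {"hand": 0, "linear": [50, 0.8, -54.6], "turn": 0.2}, {"hand": 0, "linear": [65, 0.8, -54.6], "turn": 0.2}, {"hand": 0, "linear": [70, 0.8, -54.6], "turn": 0.2}, {"hand": 0, "linear": [70, 0.8, -54.6], "turn": 0.2}]'

```text
t: 14.78
tcp_pos: [497.7, -70.3, 191.8]
ee_rot: [-1.392, 1.079, 1.392]
force: [0.7, -0.2, 1.0]
width: 85.8
```

Run:
```python
from m import *
c=shot('wrist');save('w9.png',c['image']);m=bar(c,497,-71)
go((m[0],m[1],110))
```

```text
bar n 4262 rect [498. -72.] [149.3  13.6] len 149.33383 wid 13.607594 mid [497.6 -72.1] ang 14.24 z 125.33681426642761
t 14.82 tcp [497.9 -70.4 192.1] x [ 0.  0. -1.] zang 104.4 q [ 0.7  0.3 -0.8  2.   0.3  0.9  1.6] F [ 0.2 -0.  -0.1] w 85.2
(np.float32(497.6258), np.float32(-72.070816), 110) -> [82.1  0.7 -1.5]
```

View pics/w9.png

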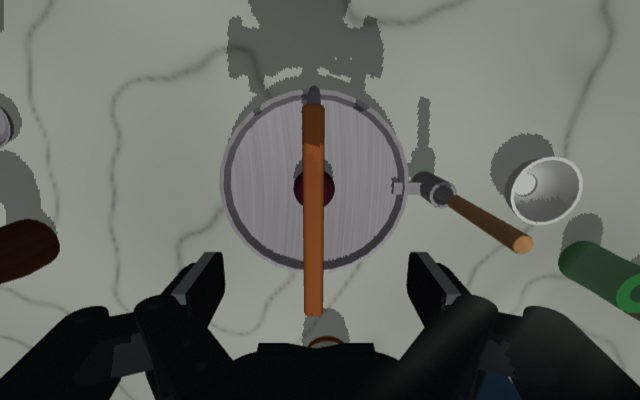

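The bar lies straight between the fingers. I'll descend and close on it slowly.

arm_command --steps '[{"hand": 0, "linear": [25, 0.6, -1.4], "turn": 0.2}, {"hand": 0, "linear": [50, 0.6, -1.4], "turn": 0.2}, {"hand": 0, "linear": [70, 0.6, -1.4], "turn": 0.2}, {"hand": 0, "linear": [80, 0.6, -1.4], "turn": 0.2}, {"hand": 0.2, "linear": [82, 0.6, -1.4], "turn": 0.2}, {"hand": 0.4, "linear": [82, 0.6, -1.4], "turn": 0.2}, {"hand": 0.6, "linear": [82, 0.6, -1.4], "turn": 0.2}, {"hand": 0.7, "linear": [82, 0.6, -1.4], "turn": 0.2}, {"hand": 0.72, "linear": [82, 0.6, -1.4], "turn": 0.2}, {"hand": 0.72, "linear": [82, 0.6, -1.4], "turn": 0.2}]' --grip_force 20

```text
t: 16.08
tcp_pos: [497.7, -71.9, 110.2]
ee_rot: [-1.389, 1.081, 1.389]
force: [0.4, 0.3, 0.3]
width: 24.3
```

Run:
```python
from m import *
go((497.6,-71.8,110));c=shot('scene');save('s9.png',c['image'],(230,100,400,260),4.5);c=shot('wrist');save('w10.png',c['image'])
```

```text
t 16.07 tcp [497.7 -71.9 110.2] x [ 0.  0. -1.] zang 104.2 q [ 0.6  0.4 -0.7  2.1  0.4  0.8  1.5] F [0.4 0.3 0.3] w 24.3
(497.6, -71.8, 110) -> [0.2 0.1 0.2]
```

View pics/w10.png

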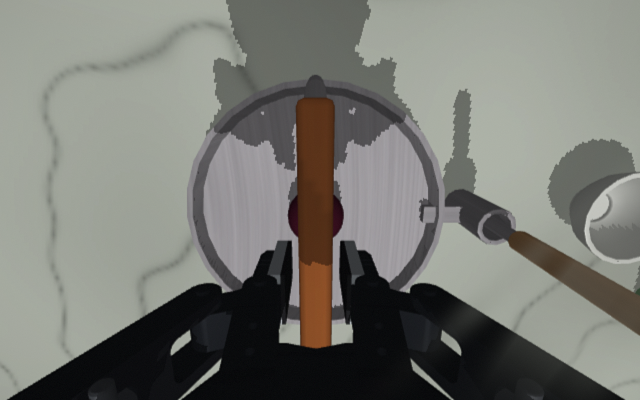

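View pics/s9.png

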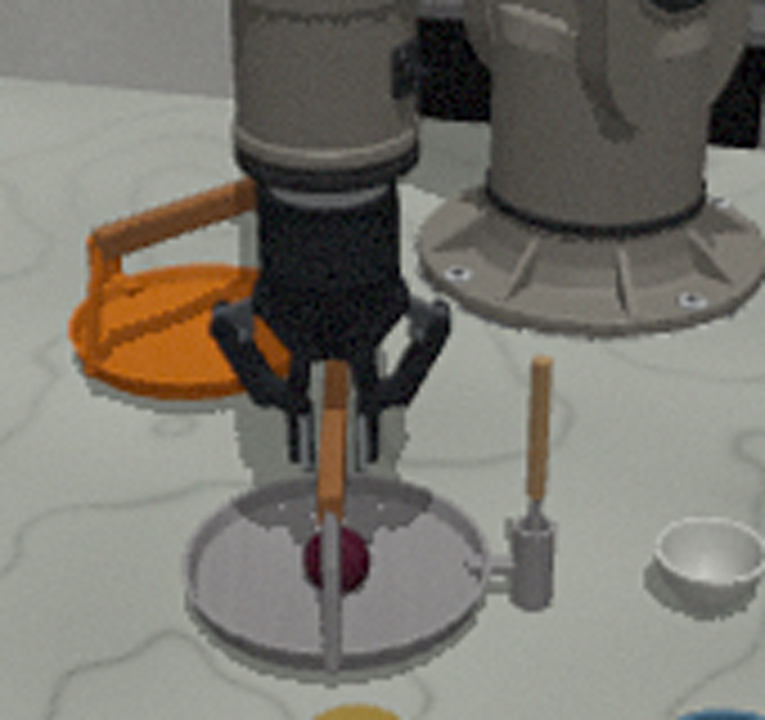

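arm_command --steps '[{"hand": 0.75, "linear": [0, 0, 0], "turn": 0}, {"hand": 0.78, "linear": [0, 0, 0], "turn": 0}, {"hand": 0.8, "linear": [0, 0, 0], "turn": 0}, {"hand": 0.82, "linear": [0, 0, 0], "turn": 0}, {"hand": 0.84, "linear": [0, 0, 0], "turn": 0}, {"hand": 0.86, "linear": [0, 0, 0], "turn": 0}, {"hand": 0.88, "linear": [0, 0, 0], "turn": 0}, {"hand": 0.92, "linear": [0, 0, 0], "turn": 0}, {"hand": 1, "linear": [0, 0, 0], "turn": 0}, {"hand": 1, "linear": [0, 0, 0], "turn": 0}]' --grip_force 30

```text
t: 17.42
tcp_pos: [497.7, -72.0, 110.2]
ee_rot: [-1.389, 1.081, 1.388]
force: [-2.5, -0.7, 6.1]
width: 13.8
```

arm_command --steps '[{"hand": 1, "linear": [0, 0, 0], "turn": 0}, {"hand": 1, "linear": [0, 0, 0], "turn": 0}, {"hand": 1, "linear": [-0.5, 0, 0], "turn": 0}, {"hand": 1, "linear": [-1.5, 0, 0], "turn": 0}, {"hand": 1, "linear": [-3, 0, 0], "turn": 0}, {"hand": 1, "linear": [-4.5, 0, 0], "turn": 0}, {"hand": 1, "linear": [-6, 0, 0], "turn": 0}, {"hand": 1, "linear": [-7.5, 0, 0], "turn": 0}, {"hand": 1, "linear": [-8, 0, 0], "turn": 0}, {"hand": 1, "linear": [-8, 0, 0], "turn": 0}]' --grip_force 80

```text
t: 18.68
tcp_pos: [497.8, -72.0, 118.3]
ee_rot: [-1.39, 1.081, 1.388]
force: [0.1, -0.1, -5.3]
width: 12.5
```

Run:
```python
from m import *
go((497.6,-71.8,230));print(manip.observe()['wrist_torque']);c=shot('scene');save('s10.png',c['image'],(230,100,400,260),4.5);c=shot('wrist');save('w11.png',c['image'])
```

```text
t 18.68 tcp [497.8 -72.  118.3] x [ 0.  0. -1.] zang 104.2 q [ 0.6  0.4 -0.7  2.1  0.4  0.8  1.5] F [ 0.1 -0.1 -5.3] w 12.5
(497.6, -71.8, 230) -> [-111.7    0.     0.2]
[-0. -0. -0.]
```

View pics/w11.png

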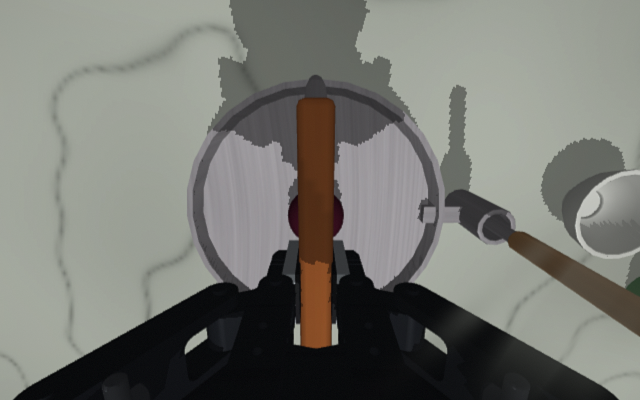

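View pics/s10.png

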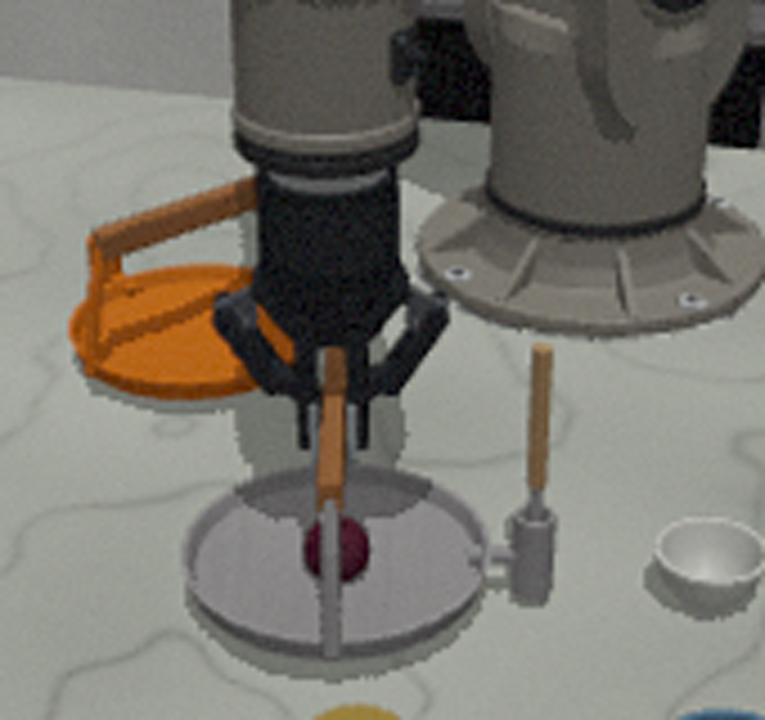

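The dish is clear of the marble: 5.3 N on the wrist, level, plum centred. I'll continue the lift gently.

arm_command --steps '[{"hand": 1, "linear": [-1, 0, 0], "turn": 0}, {"hand": 1, "linear": [-4, 0, 0], "turn": 0}, {"hand": 1, "linear": [-9, 0, 0], "turn": 0}, {"hand": 1, "linear": [-16, 0, 0], "turn": 0}, {"hand": 1, "linear": [-24, 0, 0], "turn": 0}, {"hand": 1, "linear": [-32, 0, 0], "turn": 0}, {"hand": 1, "linear": [-40, 0, 0], "turn": 0}, {"hand": 1, "linear": [-47, 0, 0], "turn": 0}, {"hand": 1, "linear": [-52, 0, 0], "turn": 0}, {"hand": 1, "linear": [-55, 0, 0], "turn": 0}]'

```text
t: 20.02
tcp_pos: [497.7, -72.0, 173.5]
ee_rot: [-1.389, 1.081, 1.388]
force: [0.1, -0.1, -5.7]
width: 12.8
```

arm_command --steps '[{"hand": 1, "linear": [-1, 0, 0], "turn": 0}, {"hand": 1, "linear": [-4, 0, 0], "turn": 0}, {"hand": 1, "linear": [-9, 0, 0], "turn": 0}, {"hand": 1, "linear": [-16, 0, 0], "turn": 0}, {"hand": 1, "linear": [-24, 0, 0], "turn": 0}, {"hand": 1, "linear": [-32, 0, 0], "turn": 0}, {"hand": 1, "linear": [-40, 0, 0], "turn": 0}, {"hand": 1, "linear": [-47, 0, 0], "turn": 0}, {"hand": 1, "linear": [-52, 0, 0], "turn": 0}, {"hand": 1, "linear": [-55, 0, 0], "turn": 0}]'

```text
t: 21.28
tcp_pos: [497.7, -72.0, 228.7]
ee_rot: [-1.39, 1.081, 1.388]
force: [-0.1, 0.1, -4.8]
width: 12.7
```

Run:
```python
from m import *
go((497.6,-71.8,230));c=shot('scene');save('s11.png',c['image'],(230,60,400,260),3)
P=cloud(c).reshape(-1,3);q=P[(abs(P[:,0]-430)<15)&(abs(P[:,1]-20)<0)]
c=shot('top');save('t11.png',c['image'],(240,100,440,260),4)
```

```text
t 21.27 tcp [497.7 -72.  228.7] x [ 0. -0. -1.] zang 104.2 q [ 0.7  0.2 -0.8  2.   0.2  1.   1.6] F [-0.1  0.1 -4.8] w 12.7
(497.6, -71.8, 230) -> [-1.3  0.   0.2]
```

View pics/s11.png

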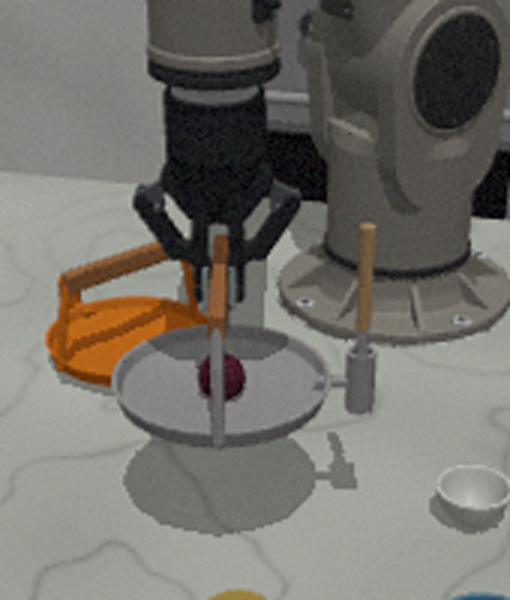

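View pics/t11.png

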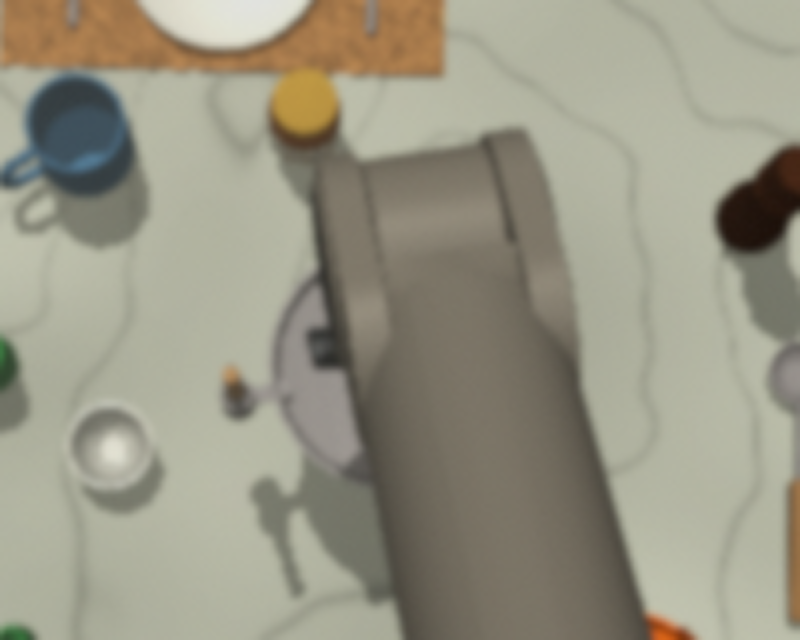

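Dish is at about 118 mm, level, plum centred. I'll check the mat's heading before turning.

Run:
```python
from m import *
for n in('top','scene'):
    c=shot(n);P=cloud(c).reshape(-1,3);im=c['image'].reshape(-1,3).astype(int)
    m=(P[:,0]>720)&(P[:,0]<980)&(abs(P[:,1]-60)<230)&(P[:,2]<20)&(im[:,0]>im[:,2]*1.5)
    q=P[m][:,:2].astype(np.float32)
    print(n,m.sum(),cv2.minAreaRect(q))
    # near edge
    e=[]
    for y in range(-100,230,10):
        k=q[(abs(q[:,1]-y)<5)]
        if len(k)>5:e.append((np.percentile(k[:,0],5),y))
    e=np.array(e);l=cv2.fitLine(e.astype(np.float32),cv2.DIST_HUBER,0,.01,.01).ravel();print('near edge dir deg',np.degrees(np.arctan2(l[1],l[0])),l[2:])
```

```text
top 4058 ((839.8768920898438, 68.77729797363281), (359.0236511230469, 216.43902587890625), 89.40161895751953)
near edge dir deg -89.50399 [759.   45.6]
scene 9859 ((832.5234985351562, 66.77332305908203), (223.3885040283203, 359.01019287109375), 0.17582009732723236)
near edge dir deg -89.61117 [761.5  66.8]
```

arm_command --steps '[{"hand": 1, "linear": [-1, 0, 0], "turn": 0.5}, {"hand": 1, "linear": [-1, 0, 0], "turn": 2}, {"hand": 1, "linear": [-1, 0, 0], "turn": 4.5}, {"hand": 1, "linear": [-1, 0, 0], "turn": 8}, {"hand": 1, "linear": [-1, 0, 0], "turn": 12}, {"hand": 1, "linear": [-1, 0, 0], "turn": 16}, {"hand": 1, "linear": [-1, 0, 0], "turn": 20}, {"hand": 1, "linear": [-1, 0, 0], "turn": 23}, {"hand": 1, "linear": [-1, 0, 0], "turn": 25}, {"hand": 1, "linear": [-1, 0, 0], "turn": 26}]'

```text
t: 22.72
tcp_pos: [497.5, -72.0, 229.2]
ee_rot: [-1.055, 1.3, 1.055]
force: [0.0, -0.6, -5.7]
width: 13.1
```

Run:
```python
from m import *
go();c=shot('scene');save('s12.png',c['image'],(230,60,400,260),3)
```

```text
t 22.73 tcp [497.5 -72.  229.2] x [ 0.  0. -1.] zang 78.1 q [ 0.7  0.2 -0.7  2.   0.2  1.   1.2] F [ 0.  -0.6 -5.7] w 13.1
```

View pics/s12.png

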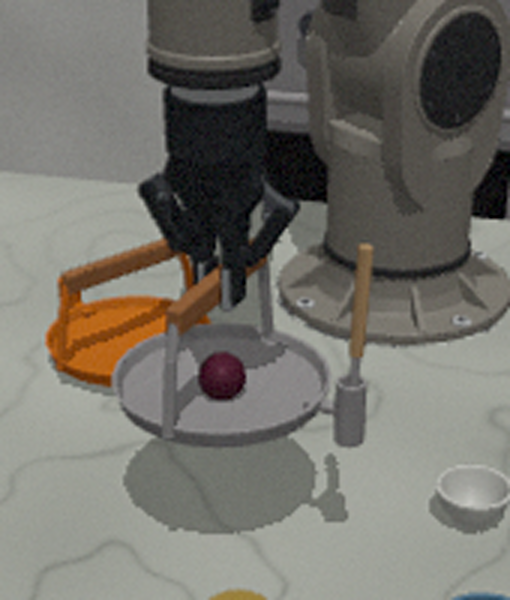

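The mat is square with world x to within 0.5°. The turn goes the right way and the plum stays centred, so I'll turn 78° more.

arm_command --steps '[{"hand": 1, "linear": [0, 0, 0], "turn": 0.5}, {"hand": 1, "linear": [0, 0, 0], "turn": 2}, {"hand": 1, "linear": [0, 0, 0], "turn": 4.5}, {"hand": 1, "linear": [0, 0, 0], "turn": 8}, {"hand": 1, "linear": [0, 0, 0], "turn": 12}, {"hand": 1, "linear": [0, 0, 0], "turn": 16}, {"hand": 1, "linear": [0, 0, 0], "turn": 20}, {"hand": 1, "linear": [0, 0, 0], "turn": 23}, {"hand": 1, "linear": [0, 0, 0], "turn": 25}, {"hand": 1, "linear": [0, 0, 0], "turn": 26}]'

```text
t: 24.02
tcp_pos: [497.5, -72.0, 229.3]
ee_rot: [-0.709, 1.452, 0.708]
force: [0.4, -0.6, -4.4]
width: 12.7
```

arm_command --steps '[{"hand": 1, "linear": [0, 0, 0], "turn": 0.5}, {"hand": 1, "linear": [0, 0, 0], "turn": 2}, {"hand": 1, "linear": [0, 0, 0], "turn": 4.5}, {"hand": 1, "linear": [0, 0, 0], "turn": 8}, {"hand": 1, "linear": [0, 0, 0], "turn": 12}, {"hand": 1, "linear": [0, 0, 0], "turn": 16}, {"hand": 1, "linear": [0, 0, 0], "turn": 20}, {"hand": 1, "linear": [0, 0, 0], "turn": 23}, {"hand": 1, "linear": [0, 0, 0], "turn": 25}, {"hand": 1, "linear": [0, 0, 0], "turn": 26}]'

```text
t: 25.28
tcp_pos: [497.5, -72.0, 229.3]
ee_rot: [-0.356, 1.541, 0.355]
force: [0.0, 0.8, -5.4]
width: 12.9
```

arm_command --steps '[{"hand": 1, "linear": [0, 0, 0], "turn": 0.5}, {"hand": 1, "linear": [0, 0, 0], "turn": 2}, {"hand": 1, "linear": [0, 0, 0], "turn": 4.5}, {"hand": 1, "linear": [0, 0, 0], "turn": 8}, {"hand": 1, "linear": [0, 0, 0], "turn": 12}, {"hand": 1, "linear": [0, 0, 0], "turn": 16}, {"hand": 1, "linear": [0, 0, 0], "turn": 20}, {"hand": 1, "linear": [0, 0, 0], "turn": 23}, {"hand": 1, "linear": [0, 0, 0], "turn": 25}, {"hand": 1, "linear": [0, 0, 0], "turn": 26}]'

```text
t: 26.52
tcp_pos: [497.5, -72.0, 229.3]
ee_rot: [0.001, 1.57, -0.001]
force: [-0.5, -0.5, -5.0]
width: 12.9
```

arm_command --steps '[{"hand": 1, "linear": [0, 0, 0], "turn": 0}, {"hand": 1, "linear": [0, 0, 0], "turn": 0}, {"hand": 1, "linear": [0, 0, 0], "turn": 0}, {"hand": 1, "linear": [0, 0, 0], "turn": 0}, {"hand": 1, "linear": [0, 0, 0], "turn": 0}, {"hand": 1, "linear": [0, 0, 0], "turn": 0}, {"hand": 1, "linear": [0, 0, 0], "turn": 0}, {"hand": 1, "linear": [0, 0, 0], "turn": 0}]'

```text
t: 27.52
tcp_pos: [497.5, -71.9, 229.3]
ee_rot: [0.001, 1.57, -0.001]
force: [-0.4, 0.1, -5.9]
width: 13.3
```

Run:
```python
from m import *
go();c=shot('scene');save('s13.png',c['image'],(230,60,480,300),2.5)
P=cloud(c);Q=P.reshape(-1,3);im=c['image'].reshape(-1,3).astype(int)
d=np.hypot(Q[:,0]-497,Q[:,1]+72)
red=(d<80)&(im[:,0]>im[:,1]*1.8)&(im[:,0]<130)&(Q[:,2]>120)&(Q[:,2]<190);q=Q[red];print('plum',red.sum(),np.median(q,0))
from scipy.optimize import least_squares
f=least_squares(lambda v:np.linalg.norm(q-v,axis=1)-20,[497,-72,148],loss='soft_l1');print('plum c',f.x)
q=Q[(d<100)&(d>80)&(Q[:,2]>140)&(Q[:,2]<162)];A=np.c_[q[:,:2]-[497,-72],np.ones(len(q))]
for i in range(6):
    s=np.linalg.lstsq(A,q[:,2],rcond=None)[0];r=q[:,2]-A@s;k=abs(r)<np.percentile(abs(r),85);A=A[k];q=q[k]
print('rim plane slope',s[:2].round(3),'z',s[2],len(q))
f=least_squares(lambda v:np.hypot(q[:,0]-v[0],q[:,1]-v[1])-v[2],[497,-72,90],loss='soft_l1');print('rim',f.x)
q=Q[(np.hypot(Q[:,0]-612,Q[:,1]+72)<30)&(Q[:,2]>120)];z=q[:,2];print('sleeve/pick',len(q))
for a in range(120,290,20):
    k=q[(z>a)&(z<a+20)]
    if len(k):print(a,k.mean(0),len(k))
for nm,x,y,r in(('hold',537,331,40),('ram',444,146,45),('mug',687,176,70),('jam',706,0,45),('egg',688,355,40),('mill',640,-350,50)):
    k=Q[(np.hypot(Q[:,0]-x,Q[:,1]-y)<r)&(Q[:,2]>30)&(Q[:,2]<115 if nm!='mill' else True)];print(nm,np.percentile(k,1,0),np.percentile(k,99,0))
```

```text
t 27.52 tcp [497.5 -71.9 229.3] x [ 0.  0. -1.] zang -0.1 q [ 0.5  0.2 -0.5  2.   0.1  1.  -0.1] F [-0.4  0.1 -5.9] w 13.3
plum 176 [510.5 -67.  158.7]
plum c [497.3 -71.3 150.4]
rim plane slope [ 0. -0.] z 149.95282627317806 255
rim [499.9 -70.9  87.4]
sleeve/pick 513
120 [620.9 -68.  130.9] 76
140 [615.2 -67.  149.8] 98
160 [617.5 -70.3 170.2] 106
180 [616.3 -64.  190.8] 30
200 [617.7 -62.3 209.3] 40
220 [617.9 -59.9 229.6] 45
240 [618.3 -58.3 249. ] 46
260 [617.9 -56.  270.5] 54
280 [615.8 -55.7 283.4] 18
hold [517.1 310.4  31.1] [559.5 351.9  72.7]
ram [412.6 109.1  30.2] [478.  172.9  40.5]
mug [648.1 135.   31. ] [724.7 231.6  90. ]
jam [685.9 -26.4  30.9] [736.7  26.4  88.2]
egg [668.2 331.9  33.5] [711.9 375.1  62.4]
mill [ 628.3 -373.2   31.6] [ 668.4 -331.7  177.8]
```

View pics/s13.png

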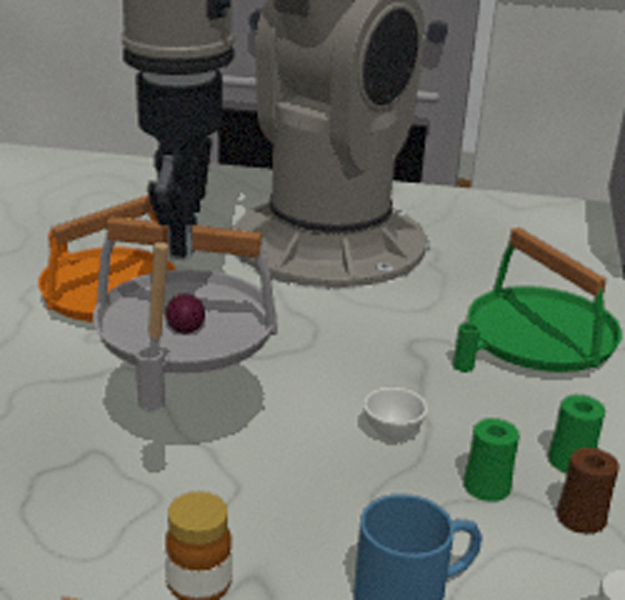

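Run:
```python
from workcell import manip
print(manip.job_done());s=manip.observe();print(s['t'],s['tcp_pos'],s['force'],s['width'])
```

```text
the job is handed in; nothing more can be done
None
the job is handed in; nothing more can be done
```

I pulled the pick from the dark holder, stood it in the steel dish's sleeve and let go. I then gripped the dish by its bar, lifted it straight up about 12 cm, turned it 104° and handed the job in while holding it. The hand-in gives no verdict. The clock stood at about 27.6 s of the allowed 61 s.

My last checks before handing in:
- **Dish:** held about 118 mm above the marble and still, with about 5.5 N on the wrist. The rim plane shows no measurable tilt.
- **Heading:** sleeve within about 0.5° of the mat's x, going by the gripper's angle.
- **Plum:** within about 3 mm of the dish's centre.
- **Pick:** in the sleeve, leaning about 0.1 rad.
- **Other objects:** the holder, ramekin, mug, jam jar, egg cup and pepper mill were all within 1–2 mm of where they started. I did not re-measure the spoon, but the arm never went down near it.

The scene and top cameras disagreed with the wrist camera by up to 5 mm in x. I used the wrist camera for every grasp and placing.

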